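# Find the loose panel of the craft chest and push it open

## Task

Four identical panels cover the craft chest and only one of them is loose: press the panels on their black dots to find the one that rocks, then push the raised near edge of that panel over until it stands upright and stays open. Nothing needs gripping or lifting; leave the mug, the water pot and the paint jar standing where they are.

Things in the scene. Friction and masses are not known exactly. Their poses are not given: they have to be found in the camera images.
- chest: Low fixed wooden chest, 132 deep (x), 337 wide (y), 75 mm high, walls x -73 to +59. Four bays in a row (centres y +123, +41, -41, -123), each under one of four identical panels; three are rigidly fixed, one, in any bay, turns on a pivot along y at x = 0, z = 71. Origin on the table under the pivot line; x away from the robot, y left, z up. Bays 73 wide, x -65 to +51, clear 48 below the rim
- rocker (a joint): Angle of the one loose panel (its bay is not told): 0 shut, stop at 1.5 rad (upright). A 2 to 5 N press on its dot sinks the far part into the bay and raises the near edge to chest x = -62 cos a, z = 71 + 62 sin a mm; pressing the near part moves nothing. Stiff pivot (0.06 N m): it stays where left. Pushing the raised edge away from the robot and upward turns it upright
- spot0 (a point): Press spot of the leftmost panel (seen from the robot): middle of its black dot (18 mm across) at chest (+30, +123, 75) mm; the point stays with the chest. The panel is plywood, 110 (x) by 70 (y) by 8 mm, level with the rim, from chest x = -62 (near edge) to +48 mm (far edge), green leaf on its near part
- spot1 (a point): Press spot of the second from left panel (seen from the robot): middle of its black dot (18 mm across) at chest (+30, +41, 75) mm; the point stays with the chest. The panel is plywood, 110 (x) by 70 (y) by 8 mm, level with the rim, from chest x = -62 (near edge) to +48 mm (far edge), green leaf on its near part
- spot2 (a point): Press spot of the third from left panel (seen from the robot): middle of its black dot (18 mm across) at chest (+30, -41, 75) mm; the point stays with the chest. The panel is plywood, 110 (x) by 70 (y) by 8 mm, level with the rim, from chest x = -62 (near edge) to +48 mm (far edge), green leaf on its near part
- spot3 (a point): Press spot of the rightmost panel (seen from the robot): middle of its black dot (18 mm across) at chest (+30, -123, 75) mm; the point stays with the chest. The panel is plywood, 110 (x) by 70 (y) by 8 mm, level with the rim, from chest x = -62 (near edge) to +48 mm (far edge), green leaf on its near part
- mug: White mug standing on the table off the chest's left end, 80 mm across, 92 mm high, handle to its own +y; origin at the centre of its underside. Bystander
- pot: Blue water pot standing off the chest's right end, 72 mm across, 85 mm high; origin at the centre of its underside. Bystander
- jar: Small paint jar with a yellow cap standing beyond the chest, 56 mm across, 75 mm high; origin at the centre of its underside. Bystander

How it is judged:
By the outcome, as a careful person would: the job done as asked, in the order asked, and still so for the second after the job is handed in, with the robot touching nothing.
It also fails if it takes over 48 s, if anything falls off the work surface, if the arm or the gripper's body presses on something with over 40 N, if the wrist force passes 120 N, or if a joint passes its speed limit or range.

## Robot

A 6-joint arm with a two-finger parallel gripper is mounted at the origin on the work surface. World frame = base frame: x ahead of the robot, y to its left, z up, the work surface at z = 0. Lengths are in m, angles in rad, forces in N, time in s.
With the tool pointing down it reaches from about 0.4 to 0.925 m from the base axis. Payload 12.5 kg.
Tool frame: the origin (TCP) lies midway between the tips of the shut fingers; the grasp point (between the pads) lies 19 mm behind it (bot.grasp_offset is the distance from the TCP to the grasp point, in m); z points along the fingers, y is the line along which they close (so a half turn about z gives the same grasp; the last joint's range is limited). The gripper opens to 95 mm and grips with 3 to 60 N. Pads are 20 mm wide; open, the fingers measure 119 mm over their backs; the gripper's body (75 mm by 180 mm) begins 59 mm behind the grasp point.
Start: joints at [1.066, 0.491, 1.559, -0, 1.092, -0.106], TCP at [0.243, 0.576, 0.215] pointing down, gripper open.
Joint ranges: [-3.1, 3.1], [-0.84, 2.19], [0.05, 2.79], [-1.13, 4.28], [0.06, 2.93], [-2.69, 2.69]. Speed limits (rad/s): [2.22, 2.22, 2.79, 3.14, 3.14, 3.14].

## Interface

Orientations are given as a rotation vector (axis times angle).
In Python, from plant import bot gives the robot as it stands. The module is installed in compiled form; this text tells all that it offers.
- The arm moves only by the tool move_arm, never from a script. Its argument "plan" is text: rows parted by semicolons, each of 7 numbers parted by spaces: the shift along the tool's x, y, z in m, then the turn, a rotation vector about the tool's x, y, z in degrees, then the finger opening in m, from 0 to 0.0951. A call has 1 to 8 rows; each row shifts and turns the commanded pose from where the row before left it, along the tool's axes as they then stand; what a row does not reach is not made up. A row lasts 1/10 s, in which the tool goes at most 50 mm and 8.59 degrees, less where a joint would pass 70% of its speed; a pose out of reach is approached as far as the arm can. A call is refused whole if a number of a shift passes 0.05 or a number of a turn 8.59, either way. A call with a gripper value outside its range is refused whole. The fingers move at their own pace and stop on an object; "grip_force" is the grip in N (left out, the last holds). Time passes only in rows, so rows that do not move let the fingers close. It gives the time, the measured TCP pose, the force, the opening and the grip force at its end, in the units of the state.
- bot.read_state(): the state, without advancing time (a new reading comes with each control period).
- bot.grab_frame(name): name is "scene" or "top" or "wrist"; returns a dict with "pixels" (400x640x3 uint8, red, green, blue), "fx", "fy", "cx", "cy" (pixels), "R" (3x3) and "t" (3): a world point X has camera coordinates R X + t. Camera axes: x right, y down, z forward; pixel columns grow to the right and rows downward; lengths in m; the calibration is good to about 2 mm. A picture is of the moment at which its call begins. There is no depth.
- bot.finish_job(): hands the job in; it is judged then, once.
The state is a dict: "time": time; "joint_positions": joint angles; "joint_velocities": joint speeds; "effort": joint torques, N m; "position": TCP position; "ee_rot": TCP orientation; "wrist_force": force on the tool from outside, world axes, zero at the start; "moment": the same for the moment, N m; "grip_width": opening from 0.0 (shut) to 1.0 (fully open); "grip_force": force on a finger pad.
Only numpy, scipy, OpenCV 4.12 (cv2) and the standard library are available. Lean on these libraries where they do the work, as an engineer would, in place of code of your own. Each camera call takes 0.05 s, during which the arm holds its last target. There are 200 camera calls.

## Working session

There is one attempt and no reset: what is moved stays moved. The work goes in short steps, Python scripts to look and compute and a tool call to move; the robot and the scene stay as the last step left them, time stands still between calls to the robot, and variables do not carry over. Pictures are saved under pics/ and viewed, at most 10 in all, crops included, and the job is handed in when it is done.

Besides the shell and the picture viewer there is one more tool, called after ">>>" in YAML: its name, and indented under it one key for each argument. move_arm: Moves the arm, as the interface text tells. Its arguments: {"type":"object","properties":{"plan":{"type":"string"},"grip_force":{"type":"number"}},"required":["plan"]}

```bash
mkdir -p pics
cat > h.py <<'E'
import numpy as np, cv2
from scipy.spatial.transform import Rotation as Rn
from plant import bot
def grab(n,save=None):
    f=bot.grab_frame(n)
    if save: cv2.imwrite('pics/'+save,f['pixels'][:,:,::-1])
    return f
def cast(f,u,v,z):
    R=np.array(f['R']);t=np.array(f['t'])
    d=R.T@np.array([(u-f['cx'])/f['fx'],(v-f['cy'])/f['fy'],1]);c=-R.T@t
    return c+d*(z-c[2])/d[2]
def proj(f,X):
    p=np.array(f['R'])@X+np.array(f['t']);return f['fx']*p[0]/p[2]+f['cx'],f['fy']*p[1]/p[2]+f['cy']
def st():
    s=bot.read_state()
    for k in('time','position','ee_rot','wrist_force','joint_positions','grip_width'): print(k,np.round(s[k],4))
    return s
E
python3 - <<'E'
from h import *
s=st();print(Rn.from_rotvec(s['ee_rot']).as_matrix().round(3))
for n in('top','scene'):
    f=grab(n,n+'0.png')
    g=cv2.cvtColor(f['pixels'],cv2.COLOR_RGB2GRAY)
    c,_=cv2.findContours((g<50).astype('uint8'),cv2.RETR_LIST,cv2.CHAIN_APPROX_NONE)
    for k in c:
        if 20<cv2.contourArea(k)<1500:
            (u,v),(a,b),_=cv2.fitEllipse(k)
            if min(a,b)/max(a,b)>.4: print(n,round(u,1),round(v,1),round(a,1),round(b,1),cast(f,u,v,.075).round(4))
E
```

```text
time 0.0
position [0.2425 0.5758 0.2141]
ee_rot [-6.222e-01 -3.079e+00  1.600e-03]
wrist_force [-0.711   0.0832 -0.1717]
joint_positions [ 1.0664  0.4916  1.5595  0.      1.0917 -0.1056]
grip_width 1.001
[[-0.922  0.388 -0.001]
 [ 0.388  0.922 -0.001]
 [ 0.    -0.001 -1.   ]]
top 18.6 255.0 12.7 13.6 [0.5691 0.5713 0.075 ]
top 35.5 248.0 13.8 15.1 [0.5819 0.5404 0.075 ]
top 594.5 232.5 13.0 14.6 [ 0.5937 -0.5223  0.075 ]
top 559.5 225.9 12.6 13.8 [ 0.6074 -0.457   0.075 ]
top 45.2 221.6 14.0 15.4 [0.6319 0.5259 0.075 ]
top 292.6 216.9 7.7 7.9 [0.633  0.0522 0.075 ]
top 631.1 217.9 13.7 15.1 [ 0.6204 -0.5954  0.075 ]
top 613.9 214.5 12.5 13.7 [ 0.6275 -0.5632  0.075 ]
top 61.9 214.3 12.7 13.7 [0.6455 0.495  0.075 ]
top 335.2 211.9 7.8 8.3 [ 0.6414 -0.0296  0.075 ]
top 596.2 211.7 13.8 15.0 [ 0.6334 -0.5301  0.075 ]
top 377.5 207.1 7.4 8.3 [ 0.6494 -0.1112  0.075 ]
top 78.1 207.6 13.7 15.1 [0.6579 0.4648 0.075 ]
top 419.6 202.3 7.6 7.9 [ 0.6574 -0.1924  0.075 ]
top 486.3 202.4 34.4 48.9 [ 0.6549 -0.3207  0.075 ]
scene 24.2 359.6 13.1 18.0 [ 0.6724 -0.5899  0.075 ]
scene 44.5 353.4 14.7
[... 607 characters left out ...]
scene 490.5 141.0 8.4 11.5 [0.6896 0.4784 0.075 ]
scene 474.8 133.9 7.2 10.2 [0.6521 0.4625 0.075 ]
scene 496.4 133.1 10.2 13.3 [0.6768 0.5095 0.075 ]
scene 480.6 126.2 7.0 9.9 [0.6391 0.493  0.075 ]
scene 501.6 125.2 6.5 9.5 [0.6627 0.54   0.075 ]
scene 486.4 118.6 9.2 12.1 [0.6257 0.5241 0.075 ]
scene 491.9 111.4 7.1 10.6 [0.613  0.5546 0.075 ]
scene 234.7 77.5 7.1 9.4 [0.1534 0.0519 0.075 ]
scene 547.9 86.6 33.1 71.2 [0.6166 0.749  0.075 ]
scene 342.4 61.3 22.9 40.4 [0.2438 0.341  0.075 ]
scene 100.9 35.1 4.7 9.2 [-0.2339 -0.2063  0.075 ]
scene 118.8 23.0 5.5 11.1 [-0.2692 -0.1417  0.075 ]
scene 115.4 15.3 4.3 8.3 [-0.3164 -0.1384  0.075 ]
scene 256.5 2.9 5.6 7.5 [-0.1531  0.2692  0.075 ]
```

View pics/top0.png

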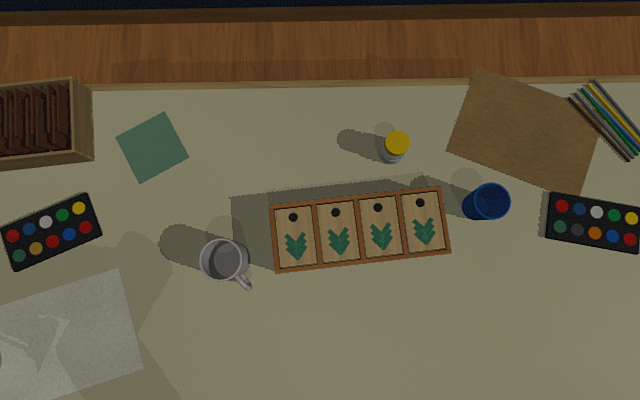

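View pics/scene0.png

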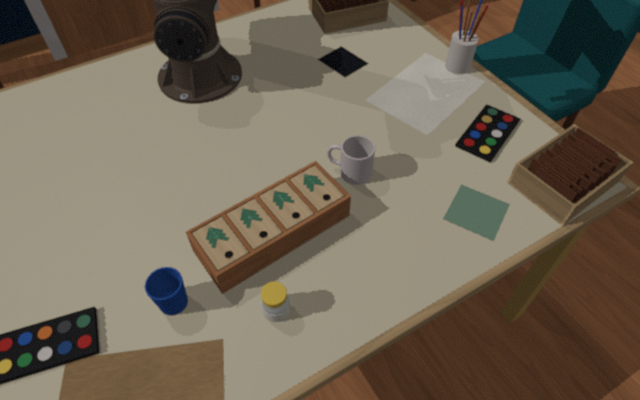

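Top view: four dots at about (293,217), (335,212), (378,207) and (420,202), spaced 82 mm when cast to z = 75 mm, so chest yaw is about 5.7°. The scene view agrees on dot 2. The mug stands to the left, the pot to the right and the jar beyond the chest. I'll align the tool with the chest, shut the fingers and go above dot 0.

>>> move_arm:
  plan: "0 0 0 0 0 -7.1 0; 0 0 0 0 0 -7.1 0; 0 0 0 0 0 -7.1 0; 0 0 0 0 0 -7.2 0; -0.024 -0.04 0 0 0 0 0; -0.024 -0.04 0 0 0 0 0; -0.024 -0.04 0 0 0 0 0; -0.024 -0.04 0 0 0 0 0"

```text
time: 0.9
position: [0.3546, 0.4247, 0.2144]
ee_rot: [0.156, -3.137, 0.0]
wrist_force: [0.1, 1.2, 0.2]
grip_width: 0.383
grip_force: 0.0
```

>>> move_arm:
  plan: "-0.024 -0.04 0 0 0 0 0; -0.024 -0.04 0 0 0 0 0; -0.024 -0.04 0 0 0 0 0; -0.024 -0.04 0 0 0 0 0; -0.024 -0.04 0 0 0 0 0; -0.024 -0.04 0 0 0 0 0; -0.024 -0.04 0 0 0 0 0; 0 0 0 0 0 0 0"

```text
time: 1.7
position: [0.5513, 0.1601, 0.2141]
ee_rot: [-0.148, 3.138, -0.001]
wrist_force: [-0.5, 0.2, 0.4]
grip_width: 0.002
grip_force: 0.0
```

```bash
cat >> h.py <<'E'
O=np.array([.6454,-.0702])  # mean of dots
ey=np.array([-.0993,.9951]);ex=np.array([.9951,.0993]);O=O-.03*ex
def tochest(p): d=np.array(p[:2])-O; return np.array([d@ex,d@ey,p[2]])*1000
E
python3 - <<'E'
from h import *
s=st();print(tochest(s['position']).round(1));print(Rn.from_rotvec(s['ee_rot']).as_matrix().round(3))
E
```

```text
time 1.7
position [0.5513 0.1601 0.2141]
ee_rot [-1.4800e-01  3.1379e+00 -1.0000e-03]
wrist_force [-0.5371  0.1959  0.3713]
joint_positions [ 1.6790e-01  4.1910e-01  1.6872e+00 -7.0000e-04  1.0352e+00 -1.4967e+00]
grip_width 0.0023
[-40.8 238.5 214.1]
[[-0.996 -0.094  0.   ]
 [-0.094  0.996 -0.001]
 [-0.    -0.001 -1.   ]]
```

>>> move_arm:
  plan: "-0.024 -0.038 0 0 0 0 0; -0.024 -0.039 0 0 0 0 0; -0.023 -0.039 0 0 0 0 0; 0 0 0.03 0 0 0 0; 0 0 0.04 0 0 0 0; 0 0 0.04 0 0 0 0; 0 0 0.015 0 0 0 0; 0 0 0 0 0 0 0"

```text
time: 2.5
position: [0.6299, 0.0561, 0.0879]
ee_rot: [0.155, -3.134, -0.001]
wrist_force: [-0.1, -0.0, 0.9]
grip_width: 0.003
grip_force: 0.0
```

Run:
```python
from h import *
s=st();print(tochest(s['position']).round(1))
grab('wrist','w1.png')
```

```text
time 2.5
position [0.6299 0.0561 0.0879]
ee_rot [ 1.5520e-01 -3.1339e+00 -6.0000e-04]
wrist_force [-0.092  -0.0311  0.8926]
joint_positions [-1.5600e-02  6.4410e-01  1.6565e+00  2.0000e-04  8.4470e-01 -1.6855e+00]
grip_width 0.0029
[ 27.1 127.2  87.9]
```

View pics/w1.png

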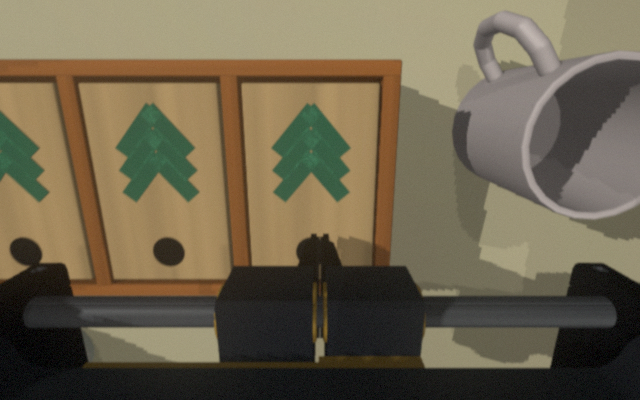

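The wrist view shows the shut fingertips over the leftmost dot at about (318,245), roughly 4 mm too far left. I'll correct that and press gently.

>>> move_arm:
  plan: "-0.003 -0.004 0.005 0 0 0 0; 0 0 0.005 0 0 0 0; 0 0 0.002 0 0 0 0; 0 0 0.001 0 0 0 0; 0 0 0.001 0 0 0 0; 0 0 0 0 0 0 0"

```text
time: 3.15
position: [0.6342, 0.052, 0.0757]
ee_rot: [-0.155, 3.138, 0.0]
wrist_force: [0.3, 0.4, 0.4]
grip_width: 0.001
grip_force: 0.0
```

>>> move_arm:
  plan: "0 0 0.001 0 0 0 0; 0 0 0.001 0 0 0 0; 0 0 0 0 0 0 0"

```text
time: 3.45
position: [0.6343, 0.052, 0.0753]
ee_rot: [-0.155, 3.137, -0.0]
wrist_force: [-5.3, -0.1, 15.1]
grip_width: 0.006
grip_force: 7.5
```

Panel 0 takes 15 N without moving, so it's fixed. On to dot 1.

>>> move_arm:
  plan: "0 0 -0.015 0 0 0 0; 0 -0.04 0 0 0 0 0; 0 -0.042 0 0 0 0 0; 0 0 0.008 0 0 0 0; 0 0 0.004 0 0 0 0; 0 0 0.001 0 0 0 0; 0 0 0.001 0 0 0 0; 0 0 0 0 0 0 0"

```text
time: 4.25
position: [0.6421, -0.0288, 0.0753]
ee_rot: [0.157, -3.138, 0.001]
wrist_force: [-3.3, -3.4, 5.4]
grip_width: 0.005
grip_force: 2.5
```

>>> move_arm:
  plan: "0 0 0.001 0 0 0 0; 0 0 0 0 0 0 0"

```text
time: 4.45
position: [0.6421, -0.0288, 0.0753]
ee_rot: [-0.158, 3.137, -0.001]
wrist_force: [-5.0, -3.8, 13.9]
grip_width: 0.004
grip_force: 7.0
```

Panel 1 is fixed as well. Next is dot 2.

>>> move_arm:
  plan: "0 0 -0.015 0 0 0 0; 0 -0.04 0 0 0 0 0; 0 -0.042 0 0 0 0 0; 0 0 0.008 0 0 0 0; 0 0 0.004 0 0 0 0; 0 0 0.001 0 0 0 0; 0 0 0.001 0 0 0 0; 0 0 0 0 0 0 0"

```text
time: 5.25
position: [0.6504, -0.1101, 0.0749]
ee_rot: [0.157, -3.138, -0.0]
wrist_force: [0.3, -0.1, 0.5]
grip_width: 0.007
grip_force: 0.2
```

>>> move_arm:
  plan: "0 0 0.001 0 0 0 0; 0 0 0 0 0 0 0"

```text
time: 5.45
position: [0.6506, -0.1105, 0.0739]
ee_rot: [-0.156, 3.137, 0.0]
wrist_force: [-0.0, 2.5, 3.8]
grip_width: 0.003
grip_force: 1.4
```

Panel 2 gives way: z is 73.9 mm at 3.8 N. I'll press it further in steps.

>>> move_arm:
  plan: "0 0 0.002 0 0 0 0; 0 0 0.002 0 0 0 0; 0 0 0.002 0 0 0 0; 0 0 0 0 0 0 0"

```text
time: 5.85
position: [0.6503, -0.1112, 0.0672]
ee_rot: [0.155, -3.138, -0.0]
wrist_force: [1.3, 2.2, 1.6]
grip_width: 0.004
grip_force: 1.2
```

>>> move_arm:
  plan: "0 0 0.003 0 0 0 0; 0 0 0.003 0 0 0 0; 0 0 0.003 0 0 0 0; 0 0 0.003 0 0 0 0; 0 0 0.003 0 0 0 0; 0 0 0.002 0 0 0 0; 0 0 0 0 0 0 0"

```text
time: 6.55
position: [0.6502, -0.1112, 0.0501]
ee_rot: [0.155, -3.137, -0.0]
wrist_force: [1.2, -0.5, 0.9]
grip_width: 0.004
grip_force: 0.6
```

Run:
```python
from h import *
s=st();print(tochest(s['position']).round(1))
grab('scene','s2.png')
```

```text
time 6.55
position [ 0.6502 -0.1112  0.0501]
ee_rot [ 1.5470e-01 -3.1373e+00 -3.0000e-04]
wrist_force [ 1.1796 -0.5025  0.8624]
joint_positions [-2.6950e-01  7.2350e-01  1.6079e+00  1.0000e-04  8.1070e-01 -1.9389e+00]
grip_width 0.0039
[ 30.7 -41.3  50.1]
```

View pics/s2.png

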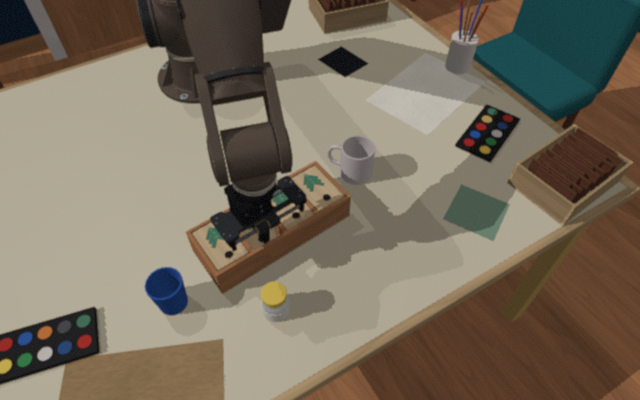

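The gripper is pressed into bay 2 and hides the panel around (262,235); the mug, pot and jar haven't moved. I'll lift clear, move back to the near side and look.

>>> move_arm:
  plan: "0 0 -0.02 0 0 0 0; 0 0 -0.045 0 0 0 0; 0 0 -0.045 0 0 0 0; 0.04 0 -0.02 0 0 0 0; 0.045 0 0 0 0 0 0; 0.045 0 0 0 0 0 0; 0.02 0 0 0 0 0 0; 0 0 0 0 0 0 0"

```text
time: 7.4
position: [0.4988, -0.126, 0.181]
ee_rot: [0.153, -3.137, -0.001]
wrist_force: [-0.2, -0.0, 0.8]
grip_width: -0.0
grip_force: 0.0
```

Run:
```python
from h import *
s=st();print(tochest(s['position']).round(1))
f=grab('scene')
cv2.imwrite('pics/s3.png',cv2.resize(f['pixels'][140:320,140:400,::-1],None,fx=3,fy=3))
# predicted near-edge midpoint for several angles, in crop pixels
for a in(.4,.6,.8,1):
    x=-.062*np.cos(a);p=O+x*ex-.041*ey
    u,v=proj(f,np.array([*p,.071+.062*np.sin(a)]));print(a,round((u-140)*3),round((v-140)*3))
```

```text
time 7.4
position [ 0.4988 -0.126   0.181 ]
ee_rot [ 1.5300e-01 -3.1369e+00 -7.0000e-04]
wrist_force [-0.1595 -0.0011  0.8324]
joint_positions [-0.3758  0.3764  1.8663 -0.      0.8999 -2.0441]
grip_width -0.0002
[-121.4  -40.9  181. ]
0.4 302 183
0.6 304 179
0.8 308 177
1 314 179
```

View pics/s3.png

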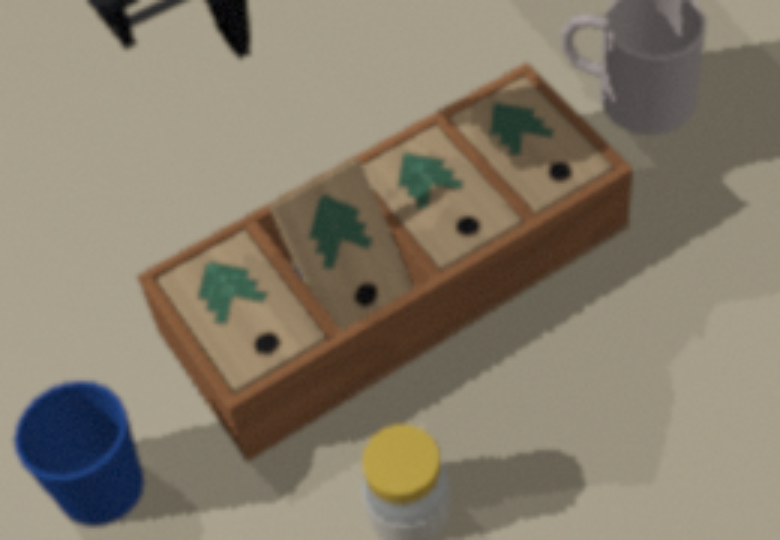

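The third panel is clearly raised to about 0.7 rad, with its near edge around crop (320,180). Nothing else has moved. I'll lower to z of about 92 mm on the near side, then push forward and up.

>>> move_arm:
  plan: "0 0 0.045 0 0 0 0; -0.026 0 0.044 0 0 0 0; -0.02 0 0 0 0 0 0; -0.012 0 0 0 0 0 0; -0.008 0 -0.003 0 0 0 0; -0.004 0 -0.004 0 0 0 0; -0.004 0 -0.004 0 0 0 0; 0 0 0 0 0 0 0"

```text
time: 8.25
position: [0.5746, -0.1188, 0.1049]
ee_rot: [-0.155, 3.136, -0.001]
wrist_force: [0.0, 0.3, -0.3]
grip_width: 0.004
grip_force: 0.0
```

>>> move_arm:
  plan: "-0.005 0 -0.003 0 0 0 0; -0.005 0 -0.002 0 0 0 0; -0.005 0 -0.001 0 0 0 0; -0.004 0 0 0 0 0 0; -0.004 0 0 0 0 0 0; 0 0 0 0 0 0 0"

```text
time: 8.85
position: [0.5976, -0.1164, 0.1094]
ee_rot: [-0.155, 3.137, 0.0]
wrist_force: [-0.8, 0.2, -0.5]
grip_width: 0.002
grip_force: 0.0
```

Run:
```python
from h import *
s=st();print(tochest(s['position']).round(1))
f=grab('scene')
cv2.imwrite('pics/s4.png',cv2.resize(f['pixels'][140:320,140:400,::-1],None,fx=3,fy=3))
```

```text
time 8.85
position [ 0.5976 -0.1164  0.1094]
ee_rot [-1.5510e-01  3.1374e+00  1.0000e-04]
wrist_force [-0.838   0.1774 -0.5367]
joint_positions [-3.0090e-01  5.8730e-01  1.7054e+00  2.0000e-04  8.4860e-01 -1.9707e+00]
grip_width 0.0025
[-22.2 -41.2 109.4]
```

View pics/s4.png

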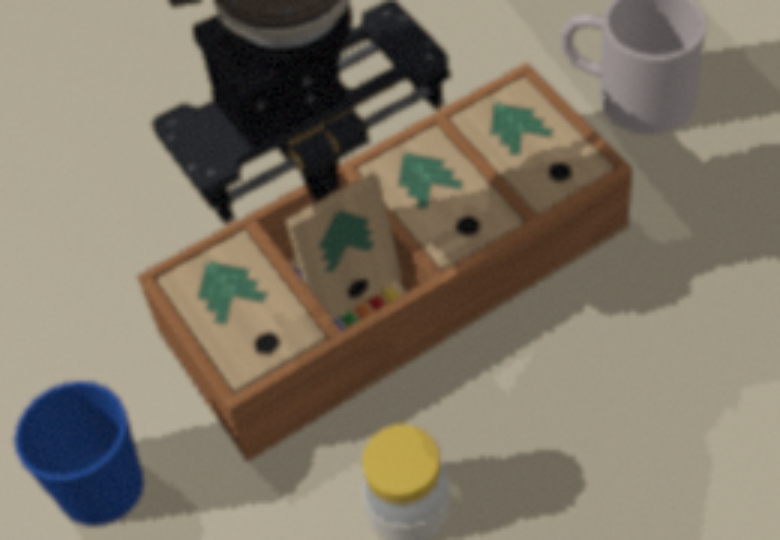

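The panel is nearly upright, with the finger behind its top edge at about (345,185). I'll go on to the stop, watching the force.

>>> move_arm:
  plan: "-0.004 0 0 0 0 0 0; -0.003 0 0 0 0 0 0; -0.002 0 0 0 0 0 0; 0 0 0 0 0 0 0"

```text
time: 9.3
position: [0.6015, -0.1158, 0.1094]
ee_rot: [0.155, -3.127, -0.002]
wrist_force: [-27.4, -3.7, 14.9]
grip_width: 0.004
grip_force: 13.7
```

The force rose to 27 N at the stop, so the panel is fully upright. I'll back straight off and check.

>>> move_arm:
  plan: "0.005 0 0 0 0 0 0; 0.03 0 0 0 0 0 0; 0.045 0 0 0 0 0 0; 0.045 0 0 0 0 0 0; 0 0 -0.04 0 0 0 0; 0 0 0 0 0 0 0; 0 0 0 0 0 0 0"

```text
time: 10.0
position: [0.4824, -0.1283, 0.1504]
ee_rot: [-0.154, 3.135, -0.002]
wrist_force: [0.6, -0.1, 0.1]
grip_width: 0.006
grip_force: 0.0
```

Run:
```python
from h import *
s=st();print(tochest(s['position']).round(1))
f=grab('scene')
cv2.imwrite('pics/s5.png',cv2.resize(f['pixels'][140:320,140:400,::-1],None,fx=3,fy=3))
for a in(1.2,1.35,1.5):
  for dy in(-.035,.035):
    p=O+(-.062*np.cos(a)-.004*np.sin(a)*0)*ex+(-.041+dy)*ey
    u,v=proj(f,np.array([*p,.071+.062*np.sin(a)]));print(a,dy,round((u-140)*3),round((v-140)*3))
```

```text
time 10.0
position [ 0.4824 -0.1283  0.1504]
ee_rot [-1.5440e-01  3.1351e+00 -1.8000e-03]
wrist_force [ 0.6049 -0.0969  0.1439]
joint_positions [-3.9230e-01  3.9740e-01  1.9376e+00  2.0000e-04  8.0360e-01 -2.0617e+00]
grip_width 0.0057
[-137.9  -41.6  150.4]
1.2 -0.035 277 209
1.2 0.035 365 161
1.35 -0.035 283 215
1.35 0.035 372 166
1.5 -0.035 290 223
1.5 0.035 379 174
```

View pics/s5.png

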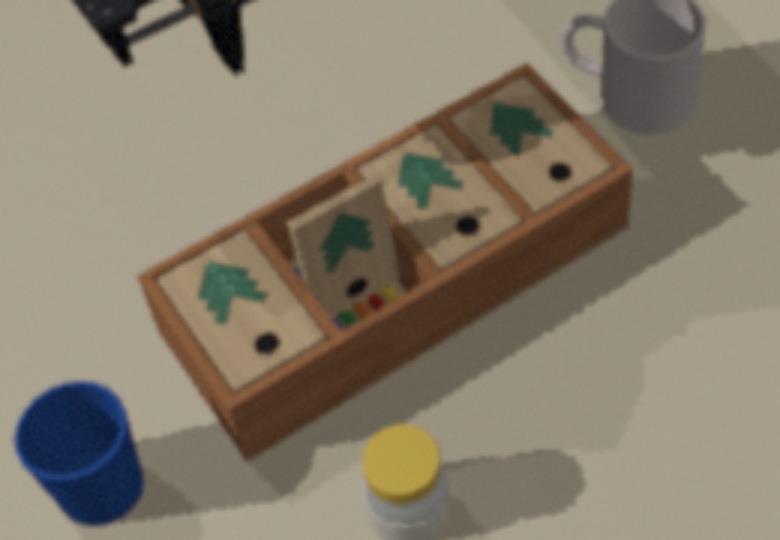

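The panel's raised edge runs from (290,222) to (380,178), which matches the 1.5 rad prediction. It stays upright with the arm clear, and the other objects are where they were.

```bash
python3 -c "
from plant import bot;print(bot.finish_job())"
```

```text
the job is handed in; nothing more can be done
None
```

The loose panel was the third from the left; it now stands upright against its stop with the arm clear, the mug, pot and jar look unmoved in the last picture, and the job was handed in at about 10 s.

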